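# Open the microscope's lamp controller

## Robot

A 6-joint arm with a two-finger parallel gripper is mounted at the origin on the work surface. World frame = base frame: x ahead of the robot, y to its left, z up, the work surface at z = 0. Lengths are in mm, angles in rad, forces in N, time in s.
With the tool pointing down it reaches from about 350 to 975 mm from the base axis. Payload 7.1 kg.
Tool frame: the origin (TCP) lies at the very end of the fingers, on their centre line; the grasp point (between the pads) lies 19 mm behind it; z points along the fingers, y is the direction in which the jaws open and shut (so a half turn about z gives the same grasp; the last joint's range is limited). The gripper opens to 88 mm and grips with 3 to 60 N. Pads are 20 mm wide; open, the fingers measure 115 mm over their backs; the gripper's body (75 mm by 178 mm) begins 61 mm behind the grasp point.
Start: joints at [1.311, 0.423, 1.63, -0, 1.089, -0.019], TCP at [149.018, 606.958, 222.675] pointing down, gripper open.
Joint ranges: [-3, 3], [-0.9, 2.11], [0.09, 2.58], [-1.31, 4.45], [0.11, 2.69], [-2.54, 2.54]. Speed limits (rad/s): [2.39, 2.39, 3.01, 3.14, 3.14, 3.14].

## Interface

Orientations are given as [roll, pitch, yaw] about the fixed x, y, z axes, in that order (R = Rz(yaw) Ry(pitch) Rx(roll)).
In Python, from bench import env, fingers, planner, cams, job, models gives the robot as it stands. Calls block until the motion is done:
- env.move_to(position, orientation): joint-space move of the TCP to a pose.
- env.line_to(position, v=150, rotation=None, force_limit=None): straight line of the TCP; rotation=None keeps the orientation; v is the mean speed in mm/s. With force_limit (N) it stops when the force on the tool has changed by that much, and returns True; else False.
- env.move_j(angles): joint-space move.
- fingers.gripper_to(opening, f_grip=None): finger opening in mm; f_grip is the grip in N (None keeps the last); returns when the fingers have stopped.
- env.sleep(seconds).
- planner.inverse_kinematics(position, orientation): joint angles nearest the present ones, or None.
- cams.camera(name): name is "scene" or "top" or "wrist"; returns the picture (420x560x3 uint8, red, green, blue); there is no depth.
- cams.camera_model(name): a dict with "mtx" (3x3 intrinsics, pixels), "view" (4x4, takes a point from world to camera coordinates). Camera axes: x right, y down, z forward; pixel columns grow to the right and rows downward; lengths in mm; the calibration is good to about 2 mm. A picture is of the moment at which its call begins: read the wrist's pose just before it. camera_model takes no time and is no camera call; for the wrist camera it gives the pose at the moment of the call.
A pose or a line that the arm cannot do raises env.MotionError and nothing moves.
- job.close_job(): hands the job in, once; it reports no verdict.
Trained networks look in the newest picture that a camera, given by its name, has taken for a name from the list of things; names that differ only in an ending like _2 or _b are one class to them, and where a whole thing is asked for, a point or a joint stands for the part that bears it (a point fixed in the world has none). Each returns a list of dicts, best first, with "confidence" (0 to 1); they miss things now and then, are a little off and sometimes report something else, mostly with a low value. They report only what shows in the picture. A call takes as long as a camera call.
- models.find_in(camera, target): "box" ([left, top, width, height] in pixels, round what is visible of it).
- models.tip_of(camera, target): "centre" ([column, row] in pixels: a listed point, or the origin of a listed thing).
Readings, each from a call of its own:
- env.read_time(): time.
- env.read_q(): joint angles.
- env.read_dq(): joint speeds.
- env.read_joint_torque(): joint torques, N m.
- env.read_ee_pos(): TCP position.
- env.read_orientation(): TCP orientation.
- env.read_ft_force(): force on the tool from outside, world axes, zero at the start.
- env.read_wrist_torque(): the same for the moment, N m.
- env.read_opening(): finger opening in mm.
Only numpy, scipy, OpenCV 4.12 (cv2) and the standard library are available. Lean on these libraries where they do the work, as an engineer would, in place of code of your own. Each camera call takes 0.05 s, during which the arm holds its last target. There are 200 camera calls.

## Task

At the microscope bench, undo both winged thumbscrews on the long white housing by giving each a quarter turn counterclockwise. Then lift its aluminium cover off by the black handle and set it down gently, right way up and lengthwise, in the middle of the dark rubber mat.

Things in the scene. Friction and masses are not known exactly. Their poses are not given: they have to be found in the camera images.
- cover: Loose aluminium lid of the long white housing: 130 x 240 x 21 mm (x, y, z), 0.35 kg, 3 mm plate with an 18 mm deep skirt all round. Origin: middle of the skirt's lower edge, 21 mm below the top face; z up, y lengthwise. It stands flat on its skirt when set down. The housing is fixed, 85 mm tall; the skirt hangs 2.5 mm clear around it, origin at first 67 mm above the table.
- handle (a point): Middle of the black bridge handle on the middle of the cover, 51 mm above the cover's origin, axes as the cover's. Its bar is 12 mm wide (x), 50 mm long (y), 12 mm tall (45 to 57 mm above the cover's origin), with 24 mm free below between its two end feet: pinch it across x from above.
- screw_a (a joint): Angle of the captive thumbscrew at y = +85 mm, x = 0 of the cover; rad, grows counterclockwise from above. 0: wing along the cover's y, fastened. 1.57: wing along x, undone (free from about 1.3; stop at 1.6). Stays where left, friction 0.05 N m; starts at 0 to 0.3. Collar 20 mm across up to 27 mm above the cover's origin, upright wing 32 mm long, 9 mm thick from there up to 55 mm.
- screw_b (a joint): The same for the thumbscrew at y = -85 mm, x = 0 of the cover. Until it is undone, each screw's cross tongue under the plate holds the cover down. (A smaller white box at the back with round screws and no handle is only a bystander.)
- mat: Fixed dark rubber mat, flat on the table, 160 x 280 x 4 mm (x, y, z), y along its length; origin in the middle of its underside. To the left or to the right of the housing.

How it is judged (in metres and radians):
On the way, in this order (a step that is already met when the one before it is completed fails the run):
1. both thumbscrews are undone (past 1.25 rad) while the cover is still in its place (value of joint each of screw_a, screw_b above 1.25 rad and distance of cover from where it was at the start of the episode below 0.015 m), for 0.2 s.
2. the cover is lifted clear of the housing (skirt edge more than 88 mm above the table) (height (world z) of cover above 0.088 m), for 0.1 s.
At the end, for the whole second after the job is handed in: The cover lies at rest on the mat, right way up (within 7 degrees) and flat on its skirt (origin less than 15 mm above the table), its centre within 40 mm of the mat's centre and its length within 20 degrees of the mat's length, either way round (horizontal distance between cover and mat below 0.04 m and height (world z) of cover below 0.015 m and z of cover in the frame of mat above -0.002 m and angle between the y axis of cover and the y axis of mat, either way round below 0.35 rad and angle between cover's own z axis and vertical below 0.12 rad and linear speed of cover below 0.02 m/s); the robot touches nothing.
It fails at once if the cover is dropped: it moves faster than 0.6 m/s while the fingers do not hold it (contact force between the fingers and cover below 0.1 N and linear speed of cover above 0.6 m/s).
It also fails if it takes over 64 s, if anything falls off the work surface, if the arm or the gripper's body presses on something with over 40 N, if the wrist force passes 120 N, or if a joint passes its speed limit or range.

## Working session

There is one attempt and no reset: what is moved stays moved. The work goes in short steps, each a Python script; the robot and the scene stay as the last script left them, time stands still between calls to the robot, and variables do not carry over. Pictures are saved under pics/ and viewed, about 8 in all and at most 12, crops included, and the job is handed in when it is done.

```bash
mkdir -p pics; ls; python3 - <<'E'
from bench import env, fingers, planner, cams, job, models
import cv2, numpy as np
for n in ("top","scene"):
    im=cams.camera(n); cv2.imwrite(f"pics/{n}0.png",im[:,:,::-1])
    for t in ("cover","handle","screw_a","mat"):
        print(n,t,[(np.round(d['box']).tolist(),round(d['confidence'],2)) for d in models.find_in(n,t)][:4],[(np.round(d['centre']).tolist(),round(d['confidence'],2)) for d in models.tip_of(n,t)][:4])
    print(cams.camera_model(n))
print(env.read_time(),env.read_orientation())
E
```

```text
pics
top cover [([311.0, 198.0, 139.0, 92.0], 0.63)] [([379.0, 244.0], 0.95)]
top handle [([311.0, 198.0, 138.0, 90.0], 0.92)] [([384.0, 239.0], 0.57)]Traceback (most recent call last):
  File "<stdin>", line 6, in <module>
ValueError: it knows: cover, handle, mat
```

```bash
python3 - <<'E'
from bench import env, fingers, planner, cams, job, models
import cv2, numpy as np
for n in ("top","scene"):
    im=cams.camera(n); cv2.imwrite(f"pics/{n}0.png",im[:,:,::-1])
    for t in ("cover","handle","mat"):
        print(n,t,[(np.round(d['box']).tolist(),round(d['confidence'],2)) for d in models.find_in(n,t)][:4],[(np.round(d['centre']).tolist(),round(d['confidence'],2)) for d in models.tip_of(n,t)][:4])
    print(cams.camera_model(n))
print(env.read_time(),env.read_orientation())
im=cv2.imread("pics/top0.png"); cv2.imwrite("pics/top0b.png",cv2.resize(im,(800,600),interpolation=cv2.INTER_CUBIC))
E
```

```text
top cover [([312.0, 197.0, 138.0, 94.0], 0.69)] [([378.0, 245.0], 0.82)]
top handle [([312.0, 196.0, 138.0, 94.0], 0.65)] [([384.0, 240.0], 0.56)]
top mat [([94.0, 194.0, 147.0, 86.0], 0.8)] [([166.0, 235.0], 0.81)]
{'mtx': array([[496.33172285,   0.        , 277.50895633],
       [  0.        , 496.33172285, 205.96595239],
       [  0.        ,   0.        ,   1.        ]]), 'view': array([[ 1.15965528e-01, -9.93248346e-01,  3.11768689e-03,
        -5.48278560e+01],
       [-9.73256120e-01, -1.14256918e-01, -1.99293457e-01,
         5.62942641e+02],
       [ 1.98304114e-01,  2.00768631e-02, -9.79934895e-01,
         9.11611459e+02],
       [ 0.00000000e+00,  0.00000000e+00,  0.00000000e+00,
         1.00000000e+00]])}
scene cover [([160.0, 152.0, 112.0, 68.0], 0.76)] [([215.0, 187.0], 0.83)]
scene handle [([164.0, 152.0, 105.0, 66.0], 0.92)] [([214.0, 170.0], 0.77)]
scene mat [] [([370.0, 266.0], 0.64)]
{'mtx': array([[382.38305566,   0.        , 277.61394907],
       [  0.        , 382.38305566, 213.858215  ],
       [  0.        ,   0.        ,   1.        ]]), 'view': array([[-5.31189306e-01,  8.47252700e-01,  8.85313621e-04,
         2.77527552e+02],
       [ 5.57064586e-01,  3.50041345e-01, -7.53093688e-01,
        -2.37083067e+02],
       [-6.38370557e-01, -3.99542136e-01, -6.57912694e-01,
         1.24089482e+03],
       [ 0.00000000e+00,  0.00000000e+00,  0.00000000e+00,
         1.00000000e+00]])}
1.0 [-3.14156776e+00 -2.04864399e-05  2.90081679e+00]
```

View pics/top0b.png

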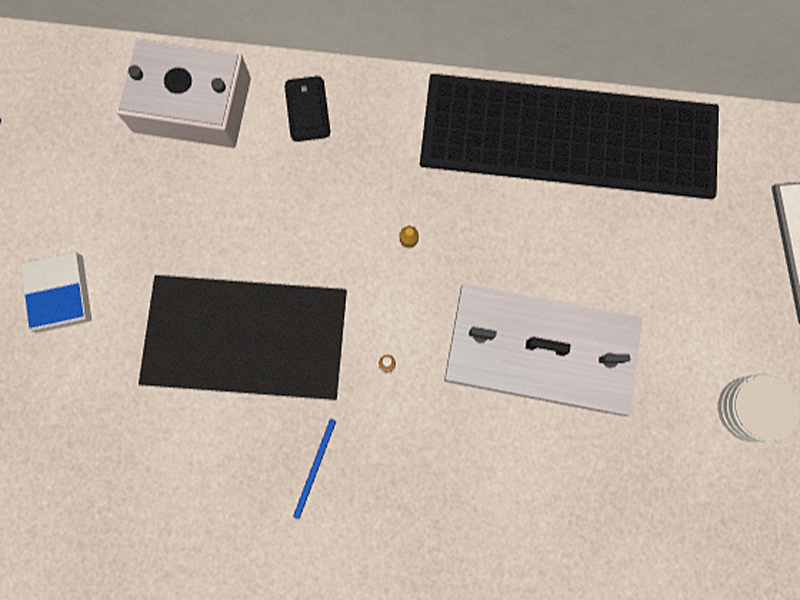

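The top view shows the cover at right, with corners near (460,285), (642,318), (630,415) and (445,381) in the 800 px picture. The screws are near (482,334) and (614,359) and the handle near (548,346). The mat is at left, with corners (155,276), (346,290), (336,399) and (139,385).

```bash
cat > h.py <<'E'
from bench import env, fingers, planner, cams, job, models
import cv2, numpy as np
def ray(m,px,z):
    R,t=m['view'][:3,:3],m['view'][:3,3]
    c=-R.T@t; d=R.T@np.linalg.inv(m['mtx'])@[px[0],px[1],1]
    return c+d*(z-c[2])/d[2]
def proj(m,p):
    q=m['mtx']@(m['view'][:3,:3]@np.asarray(p,float)+m['view'][:3,3]); return q[:2]/q[2]
E
python3 - <<'E'
from h import *
m=cams.camera_model("top")
for n,c,z in (("cover",[(460,285),(642,318),(630,415),(445,381)],88),("mat",[(155,276),(346,290),(336,399),(139,385)],4)):
    P=np.array([ray(m,np.array(p)*.7,z) for p in c]); L=P[0]+P[3]-P[1]-P[2]
    print(n,P.round(0)[:,:2].tolist(),P.mean(0).round(1),np.linalg.norm(P-np.roll(P,1,0),axis=1).round(0),"y-axis yaw",np.degrees(np.arctan2(L[1],L[0])))
for n,p,z in (("sL",(482,330),122),("h",(548,343),124),("sR",(614,357),122)): print(n,ray(m,np.array(p)*.7,z))
print(ray(m,(384,240),118), ray(m,(166,235),0), ray(m,(378,245),67))
m=cams.camera_model("scene");print(ray(m,(214,170),118),ray(m,(370,266),0))
w=cams.camera_model("wrist");c=-w['view'][:3,:3].T@w['view'][:3,3];print(env.read_ee_pos(),c,w['view'][:3,:3].round(2),w['mtx'][0])
E
```

```text
cover [[581.0, -72.0], [565.0, -314.0], [438.0, -304.0], [453.0, -65.0]] [ 509.3 -188.7   88. ] [128. 242. 128. 240.] y-axis yaw 86.21736777530184
mat [[562.0, 362.0], [574.0, 85.0], [418.0, 79.0], [405.0, 356.0]] [489.7 220.5   4. ] [157. 277. 156. 277.] y-axis yaw 92.53134558405212
sL [ 519.20736235 -102.68160689  122.        ]
h [ 512.12531428 -186.10196859  124.        ]
sR [ 504.46363568 -269.83153292  122.        ]
[ 513.33374828 -188.01371843  118.        ] [490.34285142 231.29404105   0.        ] [ 510.49304419 -187.69860073   67.        ]
[ 513.66473689 -184.10929119  118.        ] [492.42957957 220.2875509    0.        ]
[149.00133704 606.94221934 222.67652967] [ 70.46855988 627.29044508 383.86882138] [[ 0.24  0.97 -0.  ]
 [ 0.93 -0.23  0.29]
 [ 0.28 -0.07 -0.96]] [356.76650759   0.         280.36292557]
```

Both estimates agree: the cover is near (511,-187) with yaw about -3.8°, and the mat is near (490,220) with yaw +2.5°. Sizes and screw spacing match the given dimensions. Next is a close look with the wrist camera to get the wing angles.

```bash
python3 - <<'E'
from h import *
env.move_to([465,-186,290],[np.pi,0,-0.066])
print(env.read_time(),env.read_q().round(2))
w=cams.camera_model("wrist"); im=cams.camera("wrist"); np.savez("w1.npz",**w)
cv2.imwrite("pics/w1.png",im[:,:,::-1]);cv2.imwrite("pics/w1b.png",cv2.resize(im[:,:,::-1],(800,600),interpolation=cv2.INTER_CUBIC))
print([(np.round(d['centre'],1).tolist(),round(d['confidence'],2)) for t in("handle","cover") for d in models.tip_of("wrist",t)])
for p in ((515.6,-102.7,122),(504.4,-272,122),(510,-187,124)): print((proj(w,p)/.7).round(0))
E
```

```text
4.0 [-0.4   0.16  1.83  0.    1.15  1.23]
[([285.9, 134.9], 0.57), ([280.0, 127.3], 0.87)]
[267. 196.]
[533. 196.]
[400. 197.]
```

View pics/w1b.png

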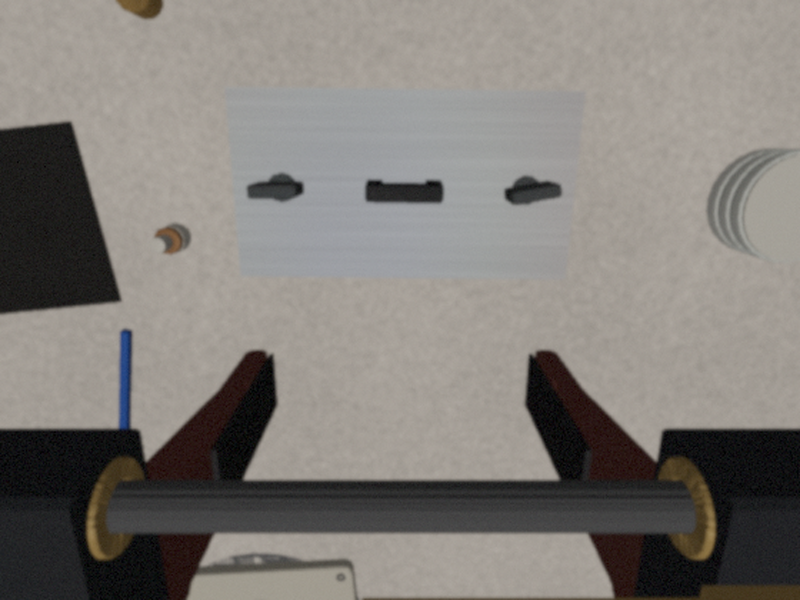

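The wrist view is close to square-on to the cover. Screw a (left) is near (275,189) and almost aligned; screw b (right) is near (533,190) and visibly rotated. The handle is at (404,191). I'll enlarge the crops to read the wing angles.

```bash
python3 - <<'E'
from h import *
im=cv2.imread("pics/w1.png")
o=[cv2.resize(im[115:150,c:c+50],(800,280),interpolation=cv2.INTER_CUBIC) for c in(168,348)]
cv2.imwrite("pics/c1.png",cv2.convertScaleAbs(np.vstack(o),alpha=1.5))
E
```

```text
(no output)
```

View pics/c1.png

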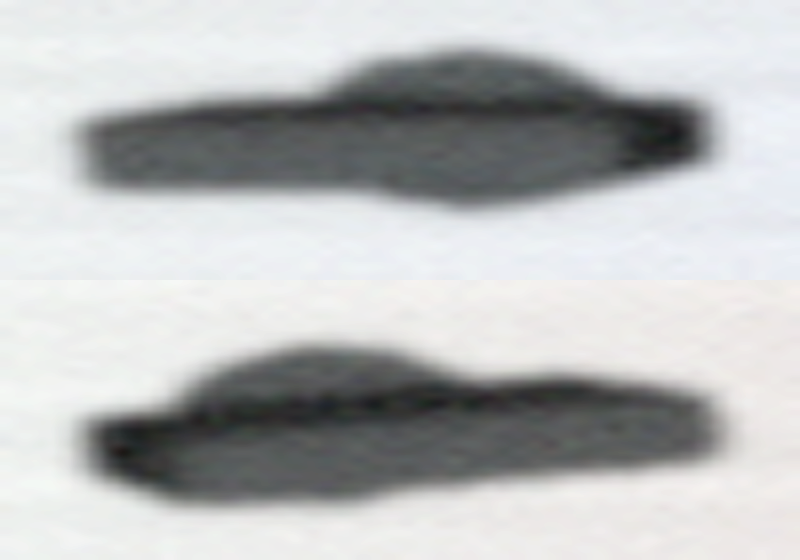

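```bash
python3 - <<'E'
from h import *
w=dict(np.load("w1.npz"))
a=ray(w,(190.6,133.7),122);b=ray(w,(375.6,135.6),122);h=ray(w,(285.9,134.9),118)
print(a,b,h,np.linalg.norm(a-b),np.degrees(np.arctan2(*(a-b)[[0,1]])))
C=np.array([ray(w,np.array(p)*.7,88) for p in ((228,90),(586,91),(567,278),(241,278))]);print(C.round(0),C.mean(0))
for n,p in (("a",a),("b",b)):
    for q0 in (0.03,0.17,1.5):
        print(n,planner.inverse_kinematics([p[0],p[1],97],[np.pi,0,np.pi/2-.066+q0]).round(2))
E
```

```text
[ 518.52263007 -106.4584898   122.        ] [ 506.01054251 -274.17777115  122.        ] [ 511.47839413 -192.80180128  118.        ] 168.18534321708233 4.266440390127266
[[ 583.  -78.   88.]
 [ 567. -315.   88.]
 [ 439. -306.   88.]
 [ 454.  -66.   88.]] [ 510.97289469 -191.17587457   88.        ]
a [-0.22  0.47  1.92 -0.    0.75 -0.19]
a [-0.22  0.47  1.92 -0.    0.75 -0.33]
a [-0.22  0.47  1.92  0.    0.75 -1.66]
b [-0.52  0.52  1.82 -0.    0.8  -0.48]
b [-0.52  0.52  1.82  0.    0.8  -0.62]
b [-0.52  0.52  1.82  0.    0.8  -1.95]
```

```bash
cat >> h.py <<'E'
Y0=np.pi/2-0.07
def undo(p,q0,q1=1.5):
    o=lambda q:[np.pi,0,Y0+q]
    env.move_to([p[0],p[1],190],o(q0)); fingers.gripper_to(44,15)
    hit=env.line_to([p[0],p[1],97],v=90,force_limit=12); print("hit",hit,env.read_ee_pos().round(1))
    if hit: return False
    fingers.gripper_to(0,15); print("open",env.read_opening(),"F",env.read_ft_force().round(1),env.read_time())
    for q in np.linspace(q0,q1,5)[1:]:
        env.move_to([p[0],p[1],97],o(q)); F=env.read_ft_force()
        print(round(q,2),"F",F.round(1),"T",env.read_wrist_torque().round(2),round(env.read_opening(),1))
        if np.linalg.norm(F)>30: print("stop");return False
    fingers.gripper_to(30,15)
    env.line_to([p[0],p[1],190],v=150); print(env.read_time())
    return True
E
python3 - <<'E'
from h import *
print(undo((506,-274.5),0.17))
E
```

```text
hit False [ 506.4 -274.8   97.6]
open 8.735594001559187 F [ 0.1 -0.4  0.8] 8.4167
0.5 F [-0.8 -0.3  2.4] T [-0.1   0.36  0.07] 9.2
0.84 F [-3.2 -1.8  4.1] T [-0.39  0.7   0.04] 9.0
1.17 F [-4.5 -4.   3.4] T [-0.64  0.82  0.01] 9.0
1.5 F [-3.5 -3.7  3.5] T [-0.77  0.53  0.07] 8.8
11.3917
True
```

Screw b turned with low forces. Now screw a.

```bash
python3 - <<'E'
from h import *
print(undo((518,-105.5),0.03))
env.move_to([467,-189,290],[np.pi,0,-0.07])
w=cams.camera_model("wrist"); im=cams.camera("wrist"); np.savez("w2.npz",**w)
cv2.imwrite("pics/w2.png",im[:,:,::-1]);cv2.imwrite("pics/w2b.png",cv2.resize(im[50:210,140:420,::-1],(800,457),interpolation=cv2.INTER_CUBIC))
print(env.read_time(),[ray(w,d['centre'],118).round(1) for d in models.tip_of("wrist","handle")])
E
```

```text
hit False [ 518.4 -105.6   97.5]
open 8.752745873746884 F [ 0.2 -0.5  1.6] 15.2083
0.4 F [ 0.3 -0.4  1.8] T [-0.03 -0.04  0.02] 9.0
0.76 F [0.9 0.  1.7] T [-0.03 -0.13  0.11] 9.0
1.13 F [1.6 0.7 2. ] T [ 0.07 -0.21  0.08] 9.0
1.5 F [1.6 0.9 2.9] T [ 0.21 -0.19  0.05] 9.0
18.2833
True
20.7833 [array([ 512. , -188.1,  118. ]), array([ 516.9, -189.1,  118. ])]
```

View pics/w2b.png

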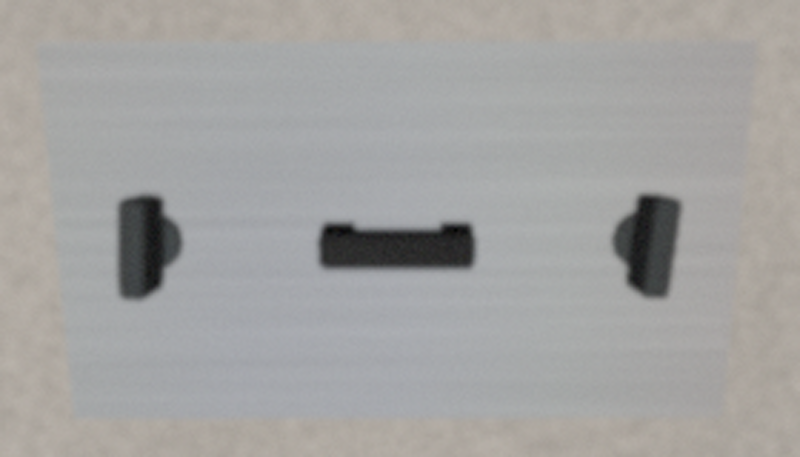

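Both wings now stand across the cover (about 1.5 rad), and the cover has not moved. Next: grasp the handle and lift.

```bash
python3 - <<'E'
from h import *
o=[np.pi,0,Y0]; p=(512,-189.5)
env.move_to([*p,190],o); fingers.gripper_to(50,45)
if env.line_to([*p,98.5],v=90,force_limit=12): print("hit",env.read_ee_pos())
else:
    fingers.gripper_to(0,45); print(env.read_opening(),env.read_ft_force().round(1))
    if env.line_to([*p,135],v=40,force_limit=25): print("jam",env.read_ee_pos(),env.read_ft_force())
    else:
        env.line_to([*p,205],v=120); print(env.read_opening(),env.read_ft_force().round(1),env.read_wrist_torque().round(2),env.read_time())
        env.line_to([490,220.5,205],v=180,rotation=[np.pi,0,np.pi/2+0.044])
        print(env.read_ee_pos().round(1),env.read_orientation().round(3),env.read_opening(),env.read_ft_force().round(1),env.read_time())
im=cams.camera("top");cv2.imwrite("pics/t2.png",cv2.resize(im[:,:,::-1],(800,600)))
E
```

```text
11.683707263045111 [ 0.7 -0.1  0.2]
11.549953410412193 [ 0.1  0.7 -3.7] [-0.06  0.03 -0.01] 26.3917
[490.  219.9 205. ] [-3.141  0.     1.614] 11.349174461936965 [ 0.2 -0.  -4.4] 28.825
```

View pics/t2.png

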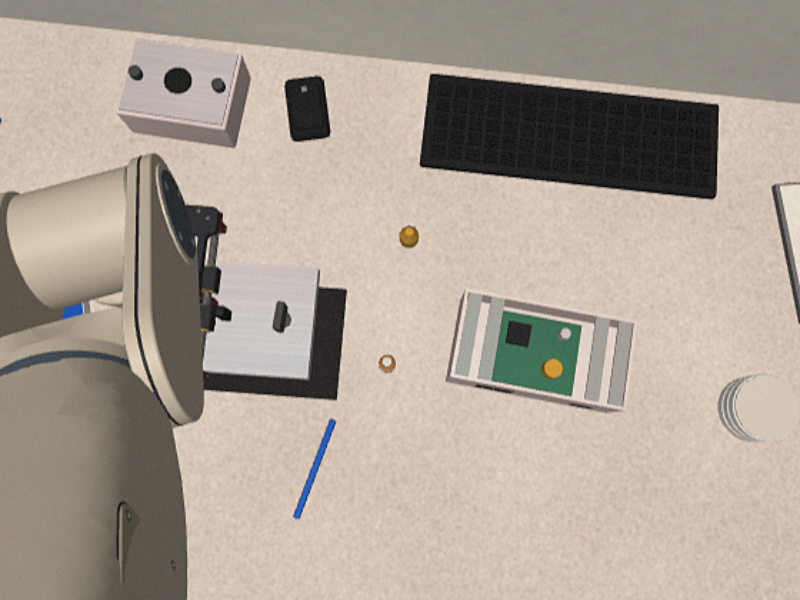

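The cover hangs level above the mat, with its visible end near (318,268) to (310,380), and the housing is open. Lowering it gently now.

```bash
python3 - <<'E'
from h import *
p=(490,220.5)
print(env.line_to([*p,44],v=100,force_limit=15),env.read_ee_pos().round(1))
print(env.line_to([*p,33],v=15,force_limit=4),env.read_ee_pos().round(1),env.read_ft_force().round(1))
fingers.gripper_to(24,45); env.sleep(.3)
env.line_to([*p,130],v=80)
fingers.gripper_to(50)
env.move_to([445,223,290],[np.pi,0,0.044])
w=cams.camera_model("wrist"); im=cams.camera("wrist")
cv2.imwrite("pics/w3.png",cv2.resize(im[:,:,::-1],(800,600)))
print(env.read_time(),[ray(w,d['centre'],55).round(1) for d in models.tip_of("wrist","handle")],[ray(w,d['centre'],4).round(1) for t in("cover","mat") for d in models.tip_of("wrist",t)])
np.savez("w3.npz",**w)
E
```

```text
False [490.4 220.7  44.5]
True [490.  220.5  35.6] [ 0.  -1.   4.7]
35.375 [array([491.6, 221.6,  55. ])] [array([492.7, 218.5,   4. ])]
```

View pics/w3.png

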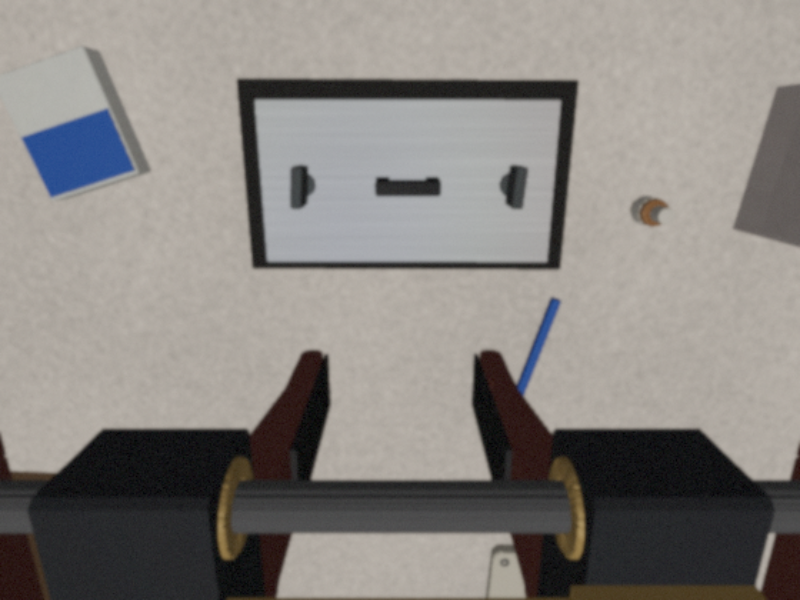

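The cover lies flat, centred and aligned on the mat, with dark margins on all sides (mat 240–577 x 80–268, cover 255–563 x 98–264). The gripper is clear, so I'm handing the job in.

```bash
python3 - <<'E'
from h import *
env.sleep(.3); print(env.read_ft_force().round(2), env.read_time()); job.close_job()
E
```

```text
[-0.12  0.32  0.56] 35.825
the job is handed in; nothing more can be done
```

I undid both thumbscrews, lifted the cover off by its handle, set it down on the mat and handed the job in at about 36 s of the 64 s allowed. Handing in gives no verdict, so the result rests on my own checks.

- **Screws:** I turned each one to a commanded 1.5 rad. The wrist picture then showed both wings across the cover, with screw b reading about 1.47 rad. The cover was still in its place.
- **Lift and carry:** The lift went freely, with about 4 N on the wrist, and the grip held at 11.5 mm on the 12 mm bar.
- **Placing:** I lowered the cover slowly until it touched down with about 4 N. The last wrist picture shows it flat, right way up and lengthwise, with mat visible on all sides.
- **Position:** The networks put the handle at (491.6, 221.6) mm. My estimate of the mat's centre was (490, 220.5) mm, so the cover is about 2 mm off.
- **Robot clear:** The gripper was well above everything, with less than 1 N on the tool.

One reading disagreed: an early network reading of the mat's centre in the top view was about 11 mm off in y. The scene camera and the mat's corners agreed with each other, so I used the corners.

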